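# Lid the finished copper pots

## Robot

A 6-joint arm with a two-finger parallel gripper is mounted at the origin on the work surface. World frame = base frame: x ahead of the robot, y to its left, z up, the work surface at z = 0. Lengths are in m, angles in rad, forces in N, time in s.
With the tool pointing down it reaches from about 0.35 to 0.85 m from the base axis. Payload 8.1 kg.
Tool frame: the origin (TCP) lies between the finger pads; the fingertips stand 14 mm ahead of it and the grasp point (between the pads) lies 5 mm behind it (robot.tcp_to_tips is the z of the fingertips in the tool frame, in m); z points along the fingers, y is the line along which they close (so a half turn about z gives the same grasp; the last joint's range is limited). The gripper opens to 93 mm and grips with 3 to 60 N. Pads are 15 mm wide; open, the fingers measure 128 mm over their backs; the gripper's body (75 mm by 188 mm) begins 65 mm behind the grasp point.
Start: joints at [-1.193, 0.13, 1.488, -0, 1.523, -0.085], TCP at [0.268, -0.537, 0.233] pointing down, gripper open.
Joint ranges: [-2.96, 2.96], [-0.89, 2.26], [0.02, 2.5], [-1.34, 4.48], [0, 2.73], [-2.66, 2.66]. Speed limits (rad/s): [2.39, 2.39, 2.79, 3.14, 3.14, 3.14].

## Interface

Orientations are given as a rotation vector (axis times angle).
In Python, from plant import sensors, read_camera, robot gives the robot as it stands.
- The arm moves only by the shell command python3 -m inch [FORCE], which reads ROWS from standard input. ROWS is 1 to 20 rows, one to a line, with the numbers parted by spaces; each row has 5 numbers: the finger opening in m, then dx, dy, dz in m, then a turn about the tool's z in rad; each row shifts and turns the commanded pose from where the row before left it, along the tool's axes as they then stand; what a row does not reach is not made up. A row lasts 1/10 s, in which the tool goes at most 0.05 m and 0.15 rad, less where a joint would pass 70% of its speed; a pose out of reach is approached as far as the arm can. The fingers move at their own pace and stop on an object; FORCE is the grip in N (left out, the last holds). Time passes only in rows, so rows that do not move let the fingers close. It prints the time, the measured TCP pose, the force, the opening and the grip force at its end. Input that does not fit is refused with a message, and nothing moves.
- sensors.read_state(): the state, without advancing time (a new reading comes with each control period).
- read_camera(name): name is "scene" or "top"; returns a dict with "image" (384x512x3 uint8, red, green, blue), "depth" (384x512 float32, m along the optical axis (not along the pixel's ray), 0 where there is no reading), "fx", "fy", "cx", "cy" (pixels), "R" (3x3) and "t" (3): a world point X has camera coordinates R X + t. Camera axes: x right, y down, z forward; pixel columns grow to the right and rows downward; lengths in m; the calibration is good to about 2 mm. A picture is of the moment at which its call begins.
- robot.close_job(): hands the job in; it is judged then, once.
The state is a dict: "t": time; "q": joint angles; "dq": joint speeds; "joint_torque": joint torques, N m; "tool_pos": TCP position; "orientation": TCP orientation; "force": force on the tool from outside, world axes, zero at the start; "wrist_torque": the same for the moment, N m; "opening": finger opening in m; "gripper_force": force on a finger pad.
Only numpy, scipy, OpenCV 4.12 (cv2) and the standard library are available. Lean on these libraries where they do the work, as an engineer would, in place of code of your own. Each camera call takes 0.05 s, during which the arm holds its last target. There are 200 camera calls.

## Task

Four copper pots stand open on the coppersmith's bench, and their four knobbed lids lie mixed up among them. Put each lid on the pot of its own size, knob up, so that its plug drops in and the disc lies flat and fully home on the rim. Leave the pots upright where they stand, and leave the plain disc without a knob and the shallow dish where they are.

Things in the scene. Friction and masses are not known exactly. Their poses are not given: they have to be found in the camera images.
- pot_tiny: open copper pot, round, plain straight sides, loose, upright; outer diameter 60 mm at the rim, inner 54 mm, 48 mm high, with two small brass ears that stick out 12 mm on either side, 16 mm below the rim. Origin: centre of its underside, z up, ears along its y.
- pot_small: open copper pot, round, plain straight sides, loose, upright; outer diameter 76 mm at the rim, inner 70 mm, 56 mm high, with two small brass ears that stick out 12 mm on either side, 16 mm below the rim. Origin: centre of its underside, z up, ears along its y.
- pot_medium: open copper pot, round, plain straight sides, loose, upright; outer diameter 92 mm at the rim, inner 86 mm, 64 mm high, with two small brass ears that stick out 12 mm on either side, 16 mm below the rim. Origin: centre of its underside, z up, ears along its y.
- pot_large: open copper pot, round, plain straight sides, loose, upright; outer diameter 108 mm at the rim, inner 102 mm, 72 mm high, with two small brass ears that stick out 12 mm on either side, 16 mm below the rim. Origin: centre of its underside, z up, ears along its y.
- lid_tiny: lid of pot_tiny, loose, knob up, 94 g: copper disc 68 mm across, 3 mm thick; upright brass knob in its middle, 22 mm diameter, straight; below, a tapered plug 7 mm deep, 36 mm across at its bottom, 44 at the disc. Origin: centre of the plug's underside, z up; disc top at z = 10 mm, grip on the knob 14 to 40 mm. Home on the rim its origin is 41 mm above the pot's.
- lid_small: lid of pot_small, loose, knob up, 110 g: copper disc 84 mm across, 3 mm thick; upright brass knob in its middle, 22 mm diameter, straight; below, a tapered plug 7 mm deep, 52 mm across at its bottom, 60 at the disc. Origin: centre of the plug's underside, z up; disc top at z = 10 mm, grip on the knob 14 to 40 mm. Home on the rim its origin is 49 mm above the pot's.
- lid_medium: lid of pot_medium, loose, knob up, 130 g: copper disc 100 mm across, 3 mm thick; upright brass knob in its middle, 22 mm diameter, straight; below, a tapered plug 7 mm deep, 68 mm across at its bottom, 76 at the disc. Origin: centre of the plug's underside, z up; disc top at z = 10 mm, grip on the knob 14 to 40 mm. Home on the rim its origin is 57 mm above the pot's.
- lid_large: lid of pot_large, loose, knob up, 154 g: copper disc 116 mm across, 3 mm thick; upright brass knob in its middle, 22 mm diameter, straight; below, a tapered plug 7 mm deep, 84 mm across at its bottom, 92 at the disc. Origin: centre of the plug's underside, z up; disc top at z = 10 mm, grip on the knob 14 to 40 mm. Home on the rim its origin is 65 mm above the pot's.
- blank: bystander: plain copper disc without a knob, 90 mm across, 4 mm thick, loose. Origin: centre of its underside.
- dish: bystander: shallow flared copper dish without ears, 94 mm across at the rim, 22 mm high, loose. Origin: centre of its underside.
Not all that is in view belongs to the job. Leave any red look-alike of the pot_medium alone. Leave any red look-alike of the lid_tiny alone.

How it is judged:
By the outcome, as a careful person would: the job done as asked, in the order asked, and still so for the second after the job is handed in, with the robot touching nothing.
It also fails if it takes over 112 s, if anything falls off the work surface, if the arm or the gripper's body presses on something with over 40 N, if the wrist force passes 120 N, or if a joint passes its speed limit or range.

## Working session

There is one attempt and no reset: what is moved stays moved. The work goes in short steps, Python scripts to look and compute and a shell command to move; the robot and the scene stay as the last step left them, time stands still between calls to the robot, and variables do not carry over. Pictures are saved under pics/ and viewed, at most 14 in all, crops included, and the job is handed in when it is done.

```bash
ls; mkdir -p pics
python3 - <<'E'
from plant import sensors, read_camera, robot
import cv2,numpy as np
for n in("top","scene"):
    c=read_camera(n); np.savez(f"pics/{n}0.npz",**c)
    cv2.imwrite(f"pics/{n}0.png",cv2.resize(c["image"][:,:,::-1],(800,600)))
    print(n,c["fx"],c["fy"],c["cx"],c["cy"],-c["R"].T@c["t"],c["R"].round(3).tolist())
s=sensors.read_state();print(s)
E
```

```text
pics
top 435.72124829694314 435.72124829694314 256.36134173231414 194.15896768905853 [0.2920617  0.01459444 1.12080791] [[0.015, -1.0, -0.003], [-0.981, -0.015, -0.195], [0.195, 0.006, -0.981]]
scene 351.7844657146643 351.7844657146643 252.02287283315633 185.81372512164117 [ 0.80834388 -0.37497426  0.89284842] [[0.772, 0.635, 0.011], [0.557, -0.668, -0.493], [-0.306, 0.387, -0.87]]
{'t': 0.1, 'q': array([-1.19340789e+00,  1.31070607e-01,  1.48917537e+00,  3.89043267e-05,
        1.52300994e+00, -8.53992466e-02]), 'dq': array([ 0.00237542,  0.0001192 , -0.00175216, -0.00040101, -0.00038927,
       -0.00095968]), 'joint_torque': array([ 3.38916198e-04, -5.61340320e+01, -4.93094230e+01,  7.70889991e-02,
        2.91180576e-02, -7.62799164e-05]), 'tool_pos': array([ 0.26771675, -0.53640893,  0.23169858]), 'orientation': array([-3.05625539e+00, -7.20093816e-01,  3.19520907e-04]), 'force': array([-0.73519605, -0.12100231,  0.55471657]), 'wrist_torque': array([-0.01803274, -0.0134814 , -0.00410201]), 'gripper_force': 0.0, 'opening': 0.09301507783451402}
```

View pics/top0.png

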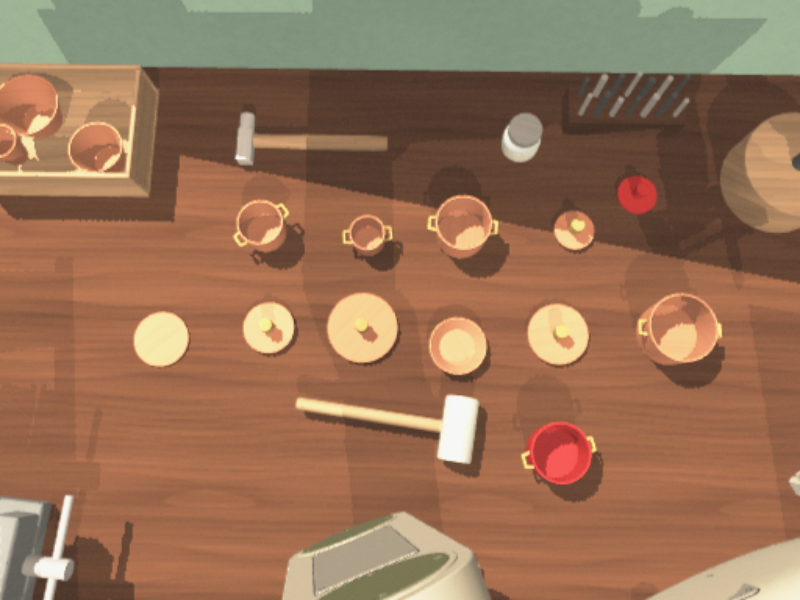

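View pics/scene0.png

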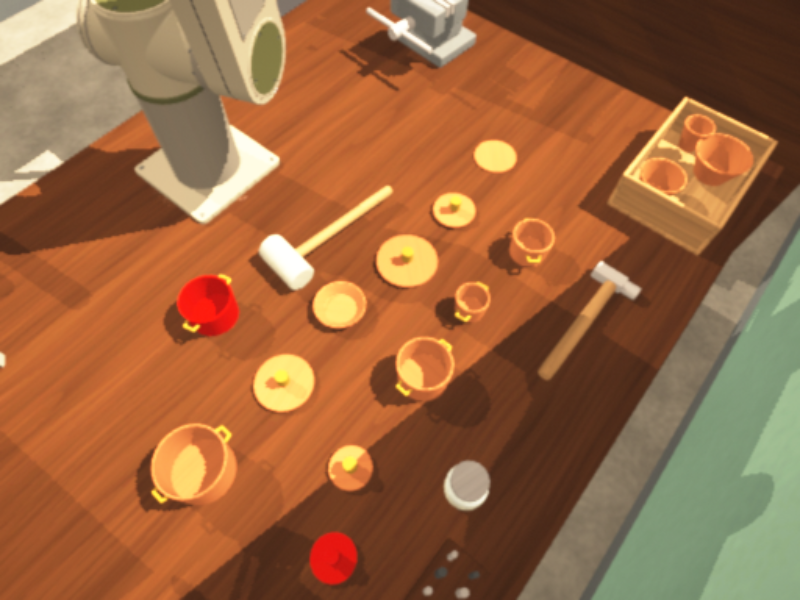

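The top view (800x600 px) shows these objects:
- **Pots:** small (262,225), tiny (368,235), medium (463,225), large (680,328).
- **Lids:** small (268,327), large (362,327), medium (558,334), tiny (574,230).
- **Leave alone:** blank (160,338), dish (458,346), red pot (560,452), red lid (637,194).

The scene view agrees with this. Next I'll fit circles to the rims and discs.

```bash
cat > meas.py <<'E'
import numpy as np
from scipy.optimize import least_squares
def cloud(c):
    v,u=np.mgrid[:384,:512]; d=c["depth"]
    P=np.stack([(u-c["cx"])/c["fx"]*d,(v-c["cy"])/c["fy"]*d,d],-1)
    return (P-c["t"])@c["R"]
def at(c,u,v,z):
    r=np.array([(u-c["cx"])/c["fx"],(v-c["cy"])/c["fy"],1])@c["R"]; o=-c["R"].T@c["t"]
    return (o+r*(z-o[2])/r[2])[:2]
def fit(W,xy,rad,zlo,zhi,ring):
    """centre of a disc (ring=False: ring of edge) of radius rad in the height band"""
    for k in range(4):
        r=np.hypot(W[...,0]-xy[0],W[...,1]-xy[1])
        m=(W[...,2]>zlo)&(W[...,2]<zhi)&(r<rad+.012)
        if ring: m&=r>rad-.012
        p=W[m][:,:2]
        if ring: xy=least_squares(lambda q:np.hypot(*(p-q).T)-rad,xy,loss="soft_l1",f_scale=.002).x
        else: xy=(p.max(0)+p.min(0))/2
    return xy,len(p),np.ptp(p,0),np.median(W[m][:,2])
G={"small":(262,225),"tiny":(368,235),"medium":(463,225),"large":(680,328)}
L={"small":(268,327),"large":(362,327),"medium":(558,334),"tiny":(574,230)}
S={"tiny":(.060,.048,.068),"small":(.076,.056,.084),"medium":(.092,.064,.1),"large":(.108,.072,.116)}
E
python3 - <<'E'
from meas import *
cs={n:np.load(f"pics/{n}0.npz") for n in("top","scene")}
W={n:cloud(c) for n,c in cs.items()}
for k,(D,h,d) in S.items():
  for n in W:
    p,N,e,z=fit(W[n],at(cs["top"],G[k][0]*.64,G[k][1]*.64,h),D/2-.0015,h-.004,h+.005,True)
    print("pot",k,n,p.round(4),N,e.round(3),z.round(4))
    p,N,e,z=fit(W[n],at(cs["top"],L[k][0]*.64,L[k][1]*.64,.01),d/2,.006,.014,False)
    g=np.hypot(*(W[n][...,:2]-p).transpose(2,0,1))<.03
    kn=g&(W[n][...,2]>.034); q=W[n][kn]
    print("  lid",n,p.round(4),N,e.round(3),z.round(4),"knob",((q.max(0)+q.min(0))/2).round(4),np.ptp(q,axis=0).round(3),q[:,2].max().round(4))
E
```

```text
pot tiny top [0.6237 0.0787] 72 [0.06  0.057] 0.0464
  lid top [ 0.6458 -0.2709] 354 [0.067 0.064] 0.0084 knob [ 0.6463 -0.2704  0.0382] [0.02  0.019 0.008] 0.0423
pot tiny scene [0.6262 0.0797] 90 [0.058 0.059] 0.0486
  lid scene [ 0.6473 -0.2694] 533 [0.067 0.066] 0.0107 knob [ 0.6476 -0.2697  0.0404] [0.02  0.021 0.01 ] 0.0456
pot small top [0.6362 0.2542] 95 [0.073 0.073] 0.0542
  lid top [0.4702 0.2401] 654 [0.082 0.082] 0.009 knob [0.4705 0.2395 0.0384] [0.019 0.019 0.008] 0.0424
pot small scene [0.6387 0.2558] 111 [0.074 0.075] 0.0564
  lid scene [0.4719 0.242 ] 372 [0.084 0.084] 0.011 knob [0.4721 0.2419 0.0388] [0.021 0.021 0.009] 0.0434
pot medium top [ 0.6385 -0.0787] 116 [0.089 0.089] 0.0622
  lid top [ 0.4659 -0.2385] 941 [0.099 0.098] 0.0088 knob [ 0.4661 -0.2372  0.0378] [0.021 0.02  0.008] 0.0415
pot medium scene [ 0.6407 -0.0775] 167 [0.091 0.09 ] 0.0642
  lid scene [ 0.4679 -0.2369] 978 [0.099 0.099] 0.0107 knob [ 0.4681 -0.2374  0.0389] [0.021 0.019 0.01 ] 0.0439
pot large top [ 0.47 -0.42] 168 [0.107 0.109] 0.0704
  lid top [0.4728 0.085 ] 1316 [0.113 0.112] 0.0088 knob [0.4723 0.0844 0.0394] [0.019 0.02  0.009] 0.0441
pot large scene [ 0.472  -0.4187] 259 [0.106 0.106] 0.0716
  lid scene [0.4709 0.0862] 913 [0.122 0.116] 0.0109 knob [0.4753 0.086  0.0393] [0.02  0.021 0.01 ] 0.0443
```

```bash
echo '0.05 0 0 0 -0.14
0.05 0 0 0 -0.14
0.05 0 0 0 -0.14
0.05 0 0 0 -0.14
0.05 0 0 0 -0.14
0.05 0 0 0 -0.14
0.05 0 0 0 -0.14
0.05 0 0 0 -0.128
0.05 0 0 0 0' | python3 -m inch 25
cat > to.py <<'E'
import sys,numpy as np
from plant import sensors
from scipy.spatial.transform import Rotation as Ro
s=sensors.read_state(); R=Ro.from_rotvec(s["orientation"]).as_matrix()
print("tool delta",(R.T@(np.array(sys.argv[1:4],float)-s["tool_pos"])).round(4),"yaw x",np.degrees(np.arctan2(R[1,0],R[0,0])).round(2),"pos",s["tool_pos"].round(4),"open",s["opening"].round(4),"F",s["force"].round(1),"t",s["t"],"q6",s["q"][5].round(2))
E
python3 to.py .6465 -.270 .20
```

```text
t: 1.0
tool_pos: [0.2678, -0.5366, 0.2321]
orientation: [-2.218, -2.223, -0.001]
force: [-0.2, 0.5, 0.5]
opening: 0.0503
gripper_force: 0.0Traceback (most recent call last):
  File "to.py", line 5, in <module>
    print("tool delta",(R.T@(np.array(sys.argv[1:4],float)-s["tool_pos"])).round(4),"yaw x",np.degrees(np.arctan2(R[1,0],R[0,0])).round(2),"pos",s["tool_pos"].round(4),"open",s["opening"].round(4),"F",s["force"].round(1),"t",s["t"],"q6",s["q"][5].round(2))
                                                                                                                                                                               ^^^^^^^^^^^^^^^^^^
AttributeError: 'float' object has no attribute 'round'
```

```bash
sed -i 's/s\["opening"\].round(4)/round(s["opening"],4)/' to.py
echo '0.05 0.0266 0.0378 0.01 0
0.05 0.0266 0.0378 0.01 0
0.05 0.0266 0.0378 0.01 0
0.05 0.0266 0.0378 0.01 0
0.05 0.0266 0.0378 0.01 0
0.05 0.0266 0.0378 0.01 0
0.05 0.0266 0.0378 0.01 0
0.05 0.0266 0.0378 0.01 0
0.05 0.0266 0.0378 0.01 0
0.05 0.0266 0.0378 0.01 0
0.05 0 0 0 0
0.05 0 0 0 0' | python3 -m inch
python3 to.py .6465 -.270 .030
```

```text
t: 2.2
tool_pos: [0.646, -0.2696, 0.1312]
orientation: [-2.221, -2.219, 0.002]
force: [0.6, -0.5, -0.5]
opening: 0.05
gripper_force: 0.0
tool delta [-0.0005  0.0008  0.1012] yaw x 89.96 pos [ 0.646  -0.2696  0.1312] open 0.05 F [ 0.6 -0.5 -0.5] t 2.2 q6 -0.47
```

```bash
echo '0.05 0 0 0.04 0
0.05 0 0 0.04 0
0.05 0 0 0.021 0
0.05 0 0 0 0
0.05 0 0 0 0
0.015 0 0 0 0
0.015 0 0 0 0
0.015 0 0 0 0
0.015 0 0 0 0
0.015 0 0 0 0
0.015 0 0 0 0' | python3 -m inch 25
python3 to.py .625 .079 .16
```

```text
t: 3.3
tool_pos: [0.6466, -0.2711, 0.0327]
orientation: [2.22, 2.22, 0.001]
force: [0.2, 0.9, 6.1]
opening: 0.0209
gripper_force: 25.0
tool delta [ 0.35   -0.0214 -0.1276] yaw x 90.01 pos [ 0.6466 -0.2711  0.0327] open 0.0209 F [0.2 0.9 6.1] t 3.3 q6 -0.47
```

```bash
echo '0.015 0 0 -0.04 0
0.015 0 0 -0.04 0
0.015 0 0 -0.03 0
0.015 0.035 -0.0021 0 0
0.015 0.035 -0.0021 0 0
0.015 0.035 -0.0021 0 0
0.015 0.035 -0.0021 0 0
0.015 0.035 -0.0021 0 0
0.015 0.035 -0.0021 0 0
0.015 0.035 -0.0021 0 0
0.015 0.035 -0.0021 0 0
0.015 0.035 -0.0021 0 0
0.015 0.035 -0.0021 0 0
0.015 0 0 0 0
0.015 0 0 0 0
0.015 0 0 0 0' | python3 -m inch
python3 - <<'E'
from plant import robot; print(robot.tcp_to_tips)
from plant import read_camera; import cv2
c=read_camera("scene"); cv2.imwrite("pics/s1.png",cv2.resize(c["image"][100:300,200:450,::-1],(800,600),interpolation=2))
E
python3 to.py .625 .079 .08
```

```text
t: 4.9
tool_pos: [0.6247, 0.0783, 0.1412]
orientation: [-2.222, -2.221, 0.001]
force: [-0.4, -0.2, -0.3]
opening: 0.0212
gripper_force: 25.0
0.014
tool delta [0.001  0.0002 0.0613] yaw x 89.94 pos [0.6248 0.078  0.1413] open 0.0214 F [ 0.3 -0.  -0.9] t 4.95 q6 0.04
```

View pics/s1.png

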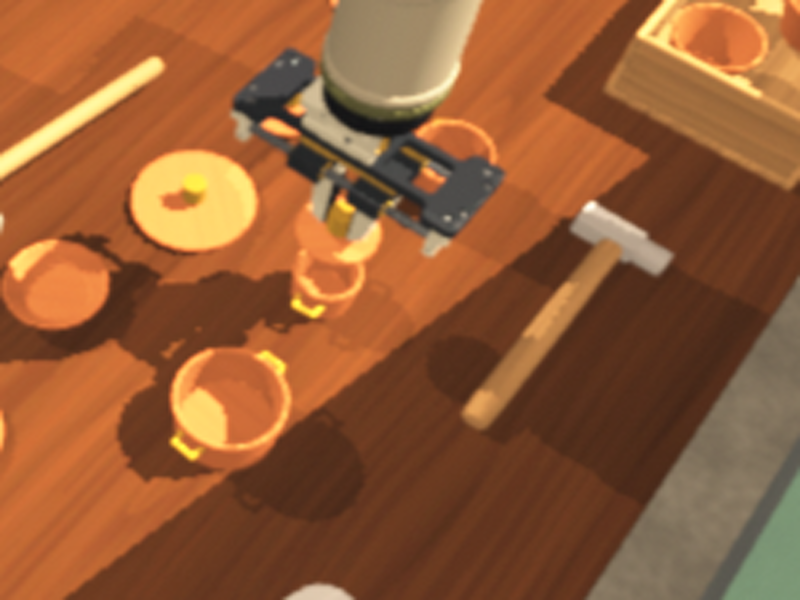

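The lid hangs level over pot_tiny at about (340,240) in the crop. Now I'll lower it.

```bash
echo '0.015 0.0005 0 0.03 0
0.015 0 0 0.025 0
0.015 0 0 0.008 0
0.015 0 0 0.004 0
0.015 0 0 0.002 0
0.015 0 0 0 0
0.015 0 0 0 0' | python3 -m inch
```

```text
t: 5.65
tool_pos: [0.6259, 0.0794, 0.0739]
orientation: [2.221, 2.22, 0.003]
force: [0.8, 0.9, -0.4]
opening: 0.0216
gripper_force: 25.0
```

```bash
echo '0.015 0 0 0.0015 0
0.015 0 0 0 0
0.015 0 0 0 0' | python3 -m inch
```

```text
t: 5.95
tool_pos: [0.6261, 0.0794, 0.0738]
orientation: [2.22, 2.22, 0.003]
force: [-4.1, -1.1, 11.0]
opening: 0.0213
gripper_force: 25.0
```

```bash
echo '0.05 0 0 -0.001 0
0.05 0 0 0 0
0.05 0 0 0 0
0.05 0 0 -0.015 0
0.05 0 0 -0.02 0
0.05 0 0 -0.03 0
0.05 0 0 -0.01 0
0.05 0 0 0 0' | python3 -m inch
python3 - <<'E'
from plant import read_camera
from meas import *
for n in("top","scene"):
    c=read_camera(n);W=cloud(c)
    r=np.hypot(W[...,0]-.625,W[...,1]-.079); m=(r<.045)&(W[...,2]>.047)&(W[...,2]<.056)
    p=W[m]; A=np.c_[p[:,:2]-[.625,.079],np.ones(len(p))]
    print(n,len(p),((p.max(0)+p.min(0))/2)[:2],np.ptp(p,axis=0),np.linalg.lstsq(A,p[:,2],rcond=None)[0])
E
python3 to.py .471 .241 .034
```

```text
t: 6.75
tool_pos: [0.6267, 0.0797, 0.1502]
orientation: [2.219, 2.219, 0.006]
force: [-0.5, 0.8, -0.7]
opening: 0.05
gripper_force: 0.0
top 22 [0.62649444 0.05054901] [0.02429759 0.00770843 0.00546942] [-0.04146565  0.08982785  0.05253149]
scene 353 [0.62507858 0.08109908] [0.06704614 0.06829549 0.00882471] [-0.00316623 -0.00322682  0.05213601]
tool delta [ 0.1614 -0.1536  0.1126] yaw x 90.0 pos [0.6246 0.0796 0.1465] open 0.0502 F [ 0.1  0.8 -1. ] t 6.85 q6 0.05
```

lid_tiny is home: flat, disc top at about 51 mm, centred. Next is lid_small.

```bash
echo '0.05 0.0323 -0.0307 0 0
0.05 0.0323 -0.0307 0 0
0.05 0.0323 -0.0307 0 0
0.05 0.0323 -0.0307 0 0
0.05 0.0323 -0.0307 0 0
0.05 0 0 0 0
0.05 0 0 0.03 0
0.05 0 0 0.03 0
0.05 0 0 0 0
0.05 0 0 0 0' | python3 -m inch
python3 to.py .471 .241 .034
```

```text
t: 7.85
tool_pos: [0.4705, 0.2403, 0.086]
orientation: [-2.221, -2.22, 0.005]
force: [0.2, -0.1, 0.9]
opening: 0.0499
gripper_force: 0.0
tool delta [0.0008 0.0006 0.052 ] yaw x 89.97 pos [0.4705 0.2403 0.086 ] open 0.0499 F [ 0.2 -0.1  0.9] t 7.85 q6 0.38
```

```bash
echo '0.05 0.0005 0.0005 0.03 0
0.05 0 0 0.021 0
0.05 0 0 0 0
0.015 0 0 0 0
0.015 0 0 0 0
0.015 0 0 0 0
0.015 0 0 0 0
0.015 0 0 0 0
0.015 0 0 0 0' | python3 -m inch 25
python3 to.py .6375 .255 .15
```

```text
t: 8.75
tool_pos: [0.4727, 0.242, 0.0373]
orientation: [2.221, 2.221, 0.003]
force: [-0.9, -1.1, 7.0]
opening: 0.0212
gripper_force: 25.0
tool delta [ 0.0131  0.165  -0.1124] yaw x 90.0 pos [0.4727 0.242  0.0373] open 0.0212 F [-0.9 -1.1  7. ] t 8.75 q6 0.38
```

```bash
echo '0.015 0 0 -0.04 0
0.015 0 0 -0.04 0
0.015 0 0 -0.03 0
0.015 0.0033 0.0412 0 0
0.015 0.0033 0.0412 0 0
0.015 0.0033 0.0412 0 0
0.015 0.0033 0.0412 0 0
0.015 0 0 0 0
0.015 0 0 0 0
0.015 0 0 0 0' | python3 -m inch
python3 to.py .6375 .255 .0863
```

```text
t: 9.75
tool_pos: [0.6358, 0.2548, 0.1459]
orientation: [-2.221, -2.221, 0.001]
force: [0.6, 0.3, -1.1]
opening: 0.0211
gripper_force: 25.0
tool delta [0.0002 0.0018 0.0596] yaw x 90.01 pos [0.6358 0.2548 0.1459] open 0.0211 F [ 0.6  0.3 -1.1] t 9.75 q6 0.31
```

```bash
echo '0.015 0 0.0015 0.025 0
0.015 0 0 0.022 0
0.015 0 0 0.008 0
0.015 0 0 0.004 0
0.015 0 0 0.001 0
0.015 0 0 0 0
0.015 0 0 0 0' | python3 -m inch
```

```text
t: 10.45
tool_pos: [0.6389, 0.2551, 0.0877]
orientation: [2.221, 2.221, 0.003]
force: [-0.4, 0.3, -0.9]
opening: 0.0213
gripper_force: 25.0
```

```bash
echo '0.015 0 0 0.0015 0
0.015 0 0 0.001 0
0.015 0 0 0 0
0.015 0 0 0 0' | python3 -m inch
```

```text
t: 10.85
tool_pos: [0.6391, 0.2551, 0.0864]
orientation: [2.221, 2.221, 0.003]
force: [-4.5, -1.3, 11.0]
opening: 0.0216
gripper_force: 25.0
```

Contact comes at the expected height of 0.0863. I'll release and go on to lid_medium at (.467,-.2375).

```bash
echo '0.05 0 0 -0.001 0
0.05 0 0 0 0
0.05 0 0 0 0
0.05 0 0 -0.015 0
0.05 0 0 -0.02 0
0.05 0 0 -0.03 0
0.05 0 0 -0.02 0
0.05 -0.0448 -0.0155 0 0
0.05 -0.0448 -0.0155 0 0
0.05 -0.0448 -0.0155 0 0
0.05 -0.0448 -0.0155 0 0
0.05 -0.0448 -0.0155 0 0
0.05 -0.0448 -0.0155 0 0
0.05 -0.0448 -0.0155 0 0
0.05 -0.0448 -0.0155 0 0
0.05 -0.0448 -0.0155 0 0
0.05 -0.0448 -0.0155 0 0
0.05 -0.0448 -0.0155 0 0
0.05 0 0 0 0
0.05 0 0 0 0' | python3 -m inch
cat > chk.py <<'E'
import sys
from plant import read_camera
from meas import *
x,y,h,d=map(float,sys.argv[1:5])
for n in("top","scene"):
    c=read_camera(n);W=cloud(c)
    r=np.hypot(W[...,0]-x,W[...,1]-y); m=(r<d/2+.012)&(W[...,2]>h-.003)&(W[...,2]<h+.009)
    p=W[m]; A=np.c_[p[:,:2]-[x,y],np.ones(len(p))]
    print(n,len(p),((p.max(0)+p.min(0))/2)[:2].round(4),np.ptp(p,axis=0).round(3),np.linalg.lstsq(A,p[:,2],rcond=None)[0].round(4))
E
python3 chk.py .6375 .255 .056 .084
python3 to.py .467 -.2375 .034
```

```text
t: 12.85
tool_pos: [0.4675, -0.239, 0.1706]
orientation: [2.224, 2.218, 0.001]
force: [-0.1, 0.3, -0.1]
opening: 0.0501
gripper_force: 0.0
top 727 [0.6364 0.2534] [0.082 0.083 0.011] [-0.0051  0.0026  0.0576]
scene 474 [0.6385 0.2554] [0.083 0.085 0.01 ] [-0.0004  0.0046  0.0603]
tool delta [-0.0003 -0.0013  0.1362] yaw x 90.02 pos [ 0.4682 -0.2372  0.1702] open 0.0501 F [-0.4 -0.2 -0.1] t 12.95 q6 -0.57
```

lid_small is home and flat, with its disc top at about 59 mm. Next I'll pick up lid_medium.

```bash
echo '0.05 0 -0.001 0.04 0
0.05 0 0 0.04 0
0.05 0 0 0.035 0
0.05 0 0 0.02 0
0.05 0 0 0 0
0.05 0 0 0 0
0.015 0 0 0 0
0.015 0 0 0 0
0.015 0 0 0 0
0.015 0 0 0 0
0.015 0 0 0 0
0.015 0 0 0 0' | python3 -m inch 30
python3 to.py .6395 -.078 .15
```

```text
t: 14.15
tool_pos: [0.4673, -0.2383, 0.0355]
orientation: [2.221, 2.22, 0.001]
force: [0.1, 1.7, 5.6]
opening: 0.0211
gripper_force: 30.0
tool delta [ 0.1603  0.1723 -0.1144] yaw x 89.99 pos [ 0.4673 -0.2383  0.0355] open 0.0211 F [0.1 1.7 5.6] t 14.15 q6 -0.57
```

```bash
echo '0.015 0 0 -0.04 0
0.015 0 0 -0.04 0
0.015 0 0 -0.04 0
0.015 0.0267 0.0287 0 0
0.015 0.0267 0.0287 0 0
0.015 0.0267 0.0287 0 0
0.015 0.0267 0.0287 0 0
0.015 0.0267 0.0287 0 0
0.015 0.0267 0.0287 0 0
0.015 0 0 0 0
0.015 0 0 0 0
0.015 0 0 0 0' | python3 -m inch
python3 to.py .6395 -.078 .0925
```

```text
t: 15.35
tool_pos: [0.6381, -0.0784, 0.154]
orientation: [-2.221, -2.22, 0.002]
force: [0.3, 0.3, -1.1]
opening: 0.0211
gripper_force: 30.0
tool delta [0.0004 0.0015 0.0615] yaw x 89.98 pos [ 0.6381 -0.0784  0.154 ] open 0.0211 F [ 0.3  0.3 -1.1] t 15.35 q6 -0.2
```

```bash
echo '0.015 0 0.001 0.025 0
0.015 0 0 0.022 0
0.015 0 0 0.008 0
0.015 0 0 0.005 0
0.015 0 0 0.002 0
0.015 0 0 0.0015 0
0.015 0 0 0 0
0.015 0 0 0 0' | python3 -m inch
```

```text
t: 16.15
tool_pos: [0.6406, -0.0781, 0.0926]
orientation: [2.22, 2.22, 0.001]
force: [-2.3, -0.7, 4.3]
opening: 0.0214
gripper_force: 30.0
```

```bash
echo '0.05 0 0 0 0
0.05 0 0 0 0
0.05 0 0 0 0
0.05 0 0 -0.015 0
0.05 0 0 -0.02 0
0.05 0 0 -0.03 0
0.05 0 0 -0.01 0
0.05 0.0272 -0.0278 0 0
0.05 0.0272 -0.0278 0 0
0.05 0.0272 -0.0278 0 0
0.05 0.0272 -0.0278 0 0
0.05 0.0272 -0.0278 0 0
0.05 0.0272 -0.0278 0 0
0.05 0 0 0 0
0.05 0 0 0 0
0.05 0 0 0 0' | python3 -m inch
python3 chk.py .6395 -.078 .064 .1
python3 to.py .4735 .085 .034
```

```text
t: 17.75
tool_pos: [0.4738, 0.085, 0.1665]
orientation: [2.221, 2.221, 0.001]
force: [-0.5, -0.8, 0.3]
opening: 0.0501
gripper_force: 0.0
top 1075 [ 0.6378 -0.0786] [0.099 0.099 0.012] [-0.0057 -0.0026  0.0654]
scene 1076 [ 0.6397 -0.0765] [0.099 0.1   0.008] [-0.0004 -0.0006  0.0679]
tool delta [ 0.0003 -0.0004  0.1323] yaw x 89.94 pos [0.4738 0.0847 0.1663] open 0.05 F [ 0.4 -0.7  1. ] t 17.85 q6 0.07
```

lid_medium is home and flat, with its disc top at about 67 mm. Last is lid_large.

```bash
echo '0.05 0 0 0.04 0
0.05 0 0 0.04 0
0.05 0 0 0.032 0
0.05 0 0 0.02 0
0.05 0 0 0 0
0.05 0 0 0 0
0.015 0 0 0 0
0.015 0 0 0 0
0.015 0 0 0 0
0.015 0 0 0 0
0.015 0 0 0 0
0.015 0 0 0 0' | python3 -m inch 30
python3 to.py .471 -.419 .15
```

```text
t: 19.05
tool_pos: [0.4738, 0.0855, 0.0349]
orientation: [2.221, 2.221, 0.002]
force: [-0.8, -0.0, 6.3]
opening: 0.0213
gripper_force: 30.0
tool delta [-0.5045 -0.0027 -0.1151] yaw x 90.01 pos [0.4738 0.0855 0.0349] open 0.0213 F [-0.8 -0.   6.3] t 19.05 q6 0.07
```

```bash
echo '0.015 0 0 -0.04 0
0.015 0 0 -0.04 0
0.015 0 0 -0.04 0
0.015 -0.042 0 0 0
0.015 -0.042 0 0 0
0.015 -0.042 0 0 0
0.015 -0.042 0 0 0
0.015 -0.042 0 0 0
0.015 -0.042 0 0 0
0.015 -0.042 0 0 0
0.015 -0.042 0 0 0
0.015 -0.042 0 0 0
0.015 -0.042 0 0 0
0.015 -0.042 0 0 0
0.015 -0.042 0 0 0
0.015 0 0 0 0
0.015 0 0 0 0
0.015 0 0 0 0' | python3 -m inch
python3 to.py .471 -.419 .0999
```

```text
t: 20.85
tool_pos: [0.473, -0.4175, 0.1535]
orientation: [-2.22, -2.221, -0.001]
force: [1.0, -0.6, -1.0]
opening: 0.0212
gripper_force: 30.0
tool delta [-0.0016 -0.0019  0.0536] yaw x 90.02 pos [ 0.473  -0.4175  0.1535] open 0.0212 F [ 1.  -0.6 -1. ] t 20.85 q6 -0.81
```

```bash
echo '0.015 -0.0012 -0.0018 0.02 0
0.015 0 0 0.02 0
0.015 0 0 0.008 0
0.015 0 0 0.004 0
0.015 0 0 0.002 0
0.015 0 0 0.0015 0
0.015 0 0 0 0
0.015 0 0 0 0' | python3 -m inch
```

```text
t: 21.65
tool_pos: [0.4719, -0.4201, 0.1]
orientation: [2.22, 2.22, 0.0]
force: [-0.6, 2.3, 5.3]
opening: 0.0213
gripper_force: 30.0
```

The lid touches down at its home height, so I'll release, rise clear and check everything.

```bash
echo '0.05 0 0 0 0
0.05 0 0 0 0
0.05 0 0 0 0
0.05 0 0 -0.015 0
0.05 0 0 -0.02 0
0.05 0 0 -0.03 0
0.05 0 0 -0.03 0
0.05 0 -0.03 -0.03 0
0.05 0 -0.03 -0.01 0
0.05 0 -0.03 0 0
0.05 0 -0.03 0 0
0.05 0 0 0 0
0.05 0 0 0 0
0.05 0 0 0 0' | python3 -m inch
for a in ".471 -.419 .072 .116" ".6395 -.078 .064 .1" ".6375 .255 .056 .084" ".625 .079 .048 .068"; do python3 chk.py $a; done
python3 - <<'E'
from plant import read_camera; import cv2
for n in("scene","top"):
  c=read_camera(n); cv2.imwrite(f"pics/{n}9.png",cv2.resize(c["image"][:,:,::-1],(800,600),interpolation=2))
E
```

```text
t: 23.05
tool_pos: [0.3521, -0.4199, 0.2343]
orientation: [2.22, 2.221, 0.0]
force: [1.1, -0.4, 0.0]
opening: 0.0498
gripper_force: 0.0
top 1645 [ 0.4689 -0.4202] [0.114 0.115 0.012] [-0.0014  0.0024  0.0734]
scene 1991 [ 0.4705 -0.4183] [0.117 0.115 0.01 ] [0.0003 0.0007 0.0756]
top 1079 [ 0.6378 -0.0786] [0.1   0.099 0.01 ] [-0.0002  0.0012  0.0654]
scene 1080 [ 0.6397 -0.0769] [0.099 0.1   0.009] [-0.0042  0.0007  0.0679]
top 724 [0.6361 0.253 ] [0.082 0.082 0.011] [-0.0024  0.0052  0.0576]
scene 477 [0.6386 0.2552] [0.083 0.083 0.01 ] [0.0048 0.0006 0.0602]
top 448 [0.6237 0.0789] [0.067 0.065 0.011] [0.0055 0.001  0.0496]
scene 350 [0.6253 0.0809] [0.067 0.068 0.008] [ 0.0041 -0.0054  0.0521]
```

View pics/scene9.png

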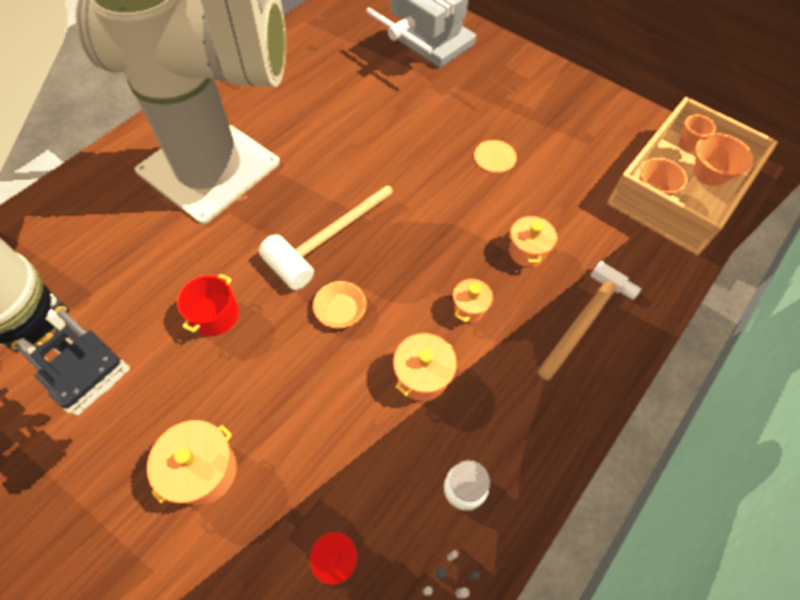

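View pics/top9.png

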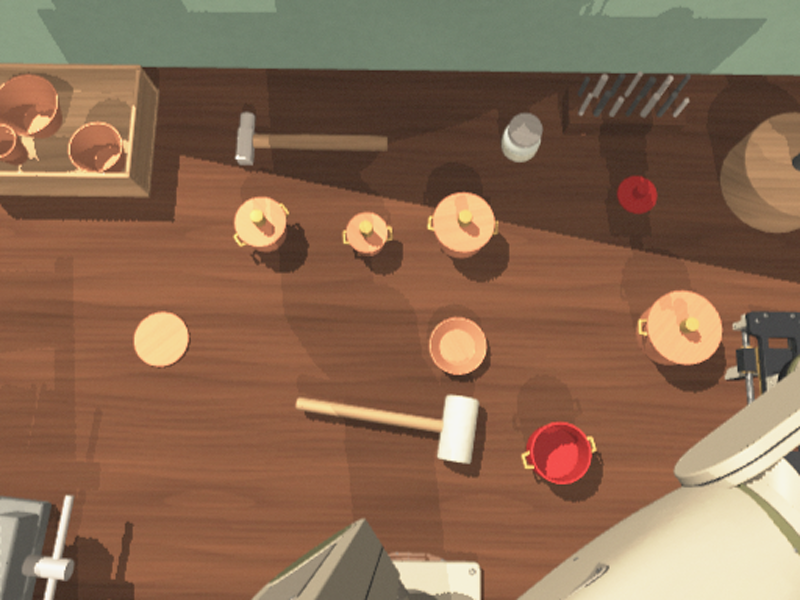

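Top view: all four pots carry their own lids, flat, at (260,222), (367,234), (463,224) and (682,328). The blank, the dish and both red look-alikes haven't moved, and the gripper is clear.

```bash
python3 -c "
from plant import robot; print(robot.close_job())"
```

```text
the job is handed in; nothing more can be done
None
```

All four lids are home and flat on their own pots, the blank, dish and red look-alikes are where they were, and the job was handed in at about 23 s.

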